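# Sort the turned bushes into their dishes

### The job

Pick out the four round steel bushes (plain tubes) from the parts on the white mat and set each one down gently, standing upright on the floor of the wooden dish of its size: the smallest bush in the smallest dish, the next in the next, and so on up to the largest in the largest. Leave the hexagonal nut and the square block where they are.

Things in the scene. Friction and masses are not known exactly. Their poses are not given: they have to be found in the camera images.
- bush_xs: the smallest of the four bushes: a loose plain round steel tube standing upright on the white mat, 24 mm outside diameter, 12 mm bore open at both ends, 40 mm tall. Origin at the centre of its underside, z up along its axis; its yaw means nothing.
- bush_s: the second smallest of the four bushes: a loose plain round steel tube standing upright on the white mat, 36 mm outside diameter, 20 mm bore open at both ends, 40 mm tall. Origin at the centre of its underside, z up along its axis; its yaw means nothing.
- bush_m: the second largest of the four bushes: a loose plain round steel tube standing upright on the white mat, 48 mm outside diameter, 28 mm bore open at both ends, 40 mm tall. Origin at the centre of its underside, z up along its axis; its yaw means nothing.
- bush_l: the largest of the four bushes: a loose plain round steel tube standing upright on the white mat, 60 mm outside diameter, 36 mm bore open at both ends, 40 mm tall. Origin at the centre of its underside, z up along its axis; its yaw means nothing.
- dish_xs: the smallest of the four low round wooden dishes, fixed to the white mat: 58 mm outside diameter, 48 mm inside, rim 10 mm above the mat, flat inner floor, lined grey, 4 mm above the mat. Empty at the start. Origin at the centre of its underside (on the mat's top, 3 mm above the bench), z up.
- dish_s: the second smallest of the four low round wooden dishes, fixed to the white mat: 70 mm outside diameter, 60 mm inside, rim 10 mm above the mat, flat inner floor, lined grey, 4 mm above the mat. Empty at the start. Origin at the centre of its underside (on the mat's top, 3 mm above the bench), z up.
- dish_m: the second largest of the four low round wooden dishes, fixed to the white mat: 82 mm outside diameter, 72 mm inside, rim 10 mm above the mat, flat inner floor, lined grey, 4 mm above the mat. Empty at the start. Origin at the centre of its underside (on the mat's top, 3 mm above the bench), z up.
- dish_l: the largest of the four low round wooden dishes, fixed to the white mat: 94 mm outside diameter, 84 mm inside, rim 10 mm above the mat, flat inner floor, lined grey, 4 mm above the mat. Empty at the start. Origin at the centre of its underside (on the mat's top, 3 mm above the bench), z up.
- nut: a loose hexagonal steel nut lying flat on the mat, 46 mm across flats, 53 mm across corners, 25 mm tall, with a hole; not a bush, stays where it is. Origin at the centre of its underside, z up.
- block: a loose square steel block lying flat on the mat, 50 x 50 x 30 mm tall, with a round hole down the middle; not a bush, stays where it is. Origin at the centre of its underside, z up.
Not all that is in view belongs to the job. Leave any purple look-alike of the bush_m alone. What is shaped like the bush_l but blue is not meant.

How it is judged:
By the outcome, as a careful person would: the job done as asked, in the order asked, and still so for the second after the job is handed in, with the robot touching nothing.
It also fails if it takes over 93 s, if anything falls off the work surface, if the arm or the gripper's body presses on something with over 40 N, if the wrist force passes 120 N, or if a joint passes its speed limit or range.

### The arm

A 6-joint arm with a two-finger parallel gripper is mounted at the origin on the work surface. World frame = base frame: x ahead of the robot, y to its left, z up, the work surface at z = 0. Lengths are in m, angles in rad, forces in N, time in s.
With the tool pointing down it reaches from about 0.35 to 0.775 m from the base axis. Payload 5.5 kg.
Tool frame: the origin (TCP) lies midway between the tips of the shut fingers; the grasp point (between the pads) lies hold_point_z behind it (hold_point_z is the distance from the TCP to the grasp point, in m); z points along the fingers, y is the direction in which the jaws open and shut (so a half turn about z gives the same grasp; the last joint's range is limited). The gripper opens to 85 mm and grips with 20 to 120 N. Pads are 22 mm wide; open, the fingers measure 114 mm over their backs; the gripper's body (76 mm by 85 mm) begins 54 mm behind the grasp point. The pads swing forward as they close: fully open they stand 13 mm farther back than shut.
Start: joints at [1.185, 0.313, 0.046, 1.304, 0, 1.431], TCP at [0.14, 0.558, 0.231] pointing down, gripper open.
Joint ranges: [-2.76, 2.76], [-0.86, 1.69], [-1.03, 1.26], [-2.2, 2.34], [-1.47, 1.5], [-3.14, 3.14]. Speed limits (rad/s): [2.57, 2.57, 3.14, 3.14, 3.14, 3.14].

### API

Orientations are given as a unit quaternion [w, x, y, z].
In Python, from workcell import * gives the robot as it stands. The module is installed in compiled form; this text tells all that it offers.
- The arm moves only by the tool jog_arm, never from a script. Its argument "plan" is a list of rows, each a list of 6 numbers: the shift along the world's x, y, z in m, then the turn, a rotation vector about the world's x, y, z in degrees. A call has exactly 10 rows; each row shifts and turns the commanded pose from where the row before left it; what a row does not reach is not made up. A row lasts 1/10 s, in which the tool goes at most 50 mm and 8.59 degrees, less where a joint would pass 70% of its speed; a pose out of reach is approached as far as the arm can. A call with a gripper value outside its range is refused whole. "hand" is the opening, from 0 (shut) to 1 (fully open), set as the call begins (left out, the last holds). The fingers move at their own pace and stop on an object; "force" is the grip in N (left out, the last holds). Time passes only in rows, so rows that do not move let the fingers close, or fill a call up. It gives the time, the measured TCP pose, the force and the opening at its end, in the units of the state.
- get_state(): the state, without advancing time (a new reading comes with each control period).
- read_camera(name): name is "scene" or "side" or "wrist"; returns the picture (384x512x3 uint8, red, green, blue); there is no depth.
- calibration(name): a dict with "K" (3x3 intrinsics, pixels), "D" ([k1, k2, p1, p2, k3] as OpenCV has them; the pictures are not rectified), "world_to_cam" (4x4, takes a point from world to camera coordinates). Camera axes: x right, y down, z forward; pixel columns grow to the right and rows downward; lengths in m; the calibration is good to about 2 mm. A picture is of the moment at which its call begins: read the wrist's pose just before it. calibration takes no time and is no camera call; for the wrist camera it gives the pose at the moment of the call.
- hand_in(): hands the job in, once; it reports no verdict.
The state is a dict: "clock": time; "joint_pos": joint angles; "qvel": joint speeds; "tau": joint torques, N m; "tcp_pos": TCP position; "orientation": TCP orientation; "wrist_force": force on the tool from outside, world axes, zero at the start; "ft_torque": the same for the moment, N m; "finger_gap": finger opening in m.
Only numpy, scipy, OpenCV 4.12 (cv2) and the standard library are available. Lean on these libraries where they do the work, as an engineer would, in place of code of your own. Each camera call takes 0.05 s, during which the arm holds its last target.

## Working session

There is one attempt and no reset: what is moved stays moved. The work goes in short steps, Python scripts to look and compute and a tool call to move; the robot and the scene stay as the last step left them, time stands still between calls to the robot, and variables do not carry over. Pictures are saved under pics/ and viewed, and the job is handed in when it is done.

Besides the shell and the picture viewer there is one more tool, called after "Call:" by a JSON object that holds its "fn" and its "kwargs", one argument or row to a line. jog_arm: Moves the arm, as the interface text tells. Its arguments: {"type":"object","properties":{"plan":{"type":"array","items":{"type":"array","items":{"type":"number"}}},"hand":{"type":"number"},"force":{"type":"number"}},"required":["plan"]}

```bash
mkdir -p pics; cat > h.py <<'E'
from workcell import *
import numpy as np, cv2
def px2w(c,u,v,z):
    K=np.array(c["K"]);D=np.array(c["D"]);T=np.array(c["world_to_cam"])
    n=cv2.undistortPoints(np.array([[[u,v]]],float),K,D)[0,0]
    R=T[:3,:3];t=T[:3,3]
    o=-R.T@t; d=R.T@np.array([n[0],n[1],1])
    return o+d*(z-o[2])/d[2]
def w2px(c,p):
    T=np.array(c["world_to_cam"])
    r,_=cv2.Rodrigues(T[:3,:3])
    return cv2.projectPoints(np.array(p,float).reshape(-1,1,3),r,T[:3,3],np.array(c["K"]),np.array(c["D"]))[0][:,0]
def save(n,im): cv2.imwrite("pics/"+n+".png",cv2.cvtColor(im,cv2.COLOR_RGB2BGR))
E
python3 - <<'E'
from h import *
s=get_state();print(s)
try: print(hold_point_z)
except Exception as e: print(e)
for n in ["scene","side","wrist"]:
    c=calibration(n);im=read_camera(n);save(n+"0",im);np.save(n+"0.npy",im)
    T=np.array(c["world_to_cam"]);print(n,np.round(c["K"],1).tolist(),np.round(c["D"],3),(-T[:3,:3].T@T[:3,3]).round(3),T[2,:3].round(2))
E
```

```text
{'clock': 0.0, 'joint_pos': array([ 1.18537939e+00,  3.14010104e-01,  4.49522532e-02,  1.30361749e+00,
       -4.09813492e-07,  1.43121657e+00]), 'qvel': array([-0.00042665, -0.00104158, -0.00122771, -0.00093021,  0.00174949,
       -0.00016752]), 'tau': array([ 2.35735155e-03, -4.80625427e+01,  2.98531294e+01,  1.93099090e-02,
        1.12623632e-04,  1.29372417e-06]), 'tcp_pos': array([0.13973311, 0.55721481, 0.23039244]), 'orientation': array([-2.43599084e-04,  1.22609240e-01,  9.92454579e-01, -9.07378640e-04]), 'wrist_force': array([0.55155075, 0.49172303, 0.56483939]), 'ft_torque': array([-0.0308481 ,  0.07627284,  0.03640512]), 'finger_gap': 0.08545663609773174}
0.0187
scene [[351.1, 0.0, 257.1], [0.0, 351.1, 193.5], [0.0, 0.0, 1.0]] [-0.099  0.     0.     0.     0.   ] [1.287 0.334 0.596] [-0.76 -0.34 -0.55]
side [[473.5, 0.0, 257.8], [0.0, 473.5, 194.1], [0.0, 0.0, 1.0]] [0.037 0.    0.    0.    0.   ] [0.323 0.907 0.686] [ 0.16 -0.81 -0.56]
wrist [[333.7, 0.0, 258.2], [0.0, 333.7, 191.0], [0.0, 0.0, 1.0]] [-0.061  0.     0.     0.     0.   ] [0.077 0.574 0.373] [ 0.25 -0.06 -0.97]
```

View pics/scene0.png

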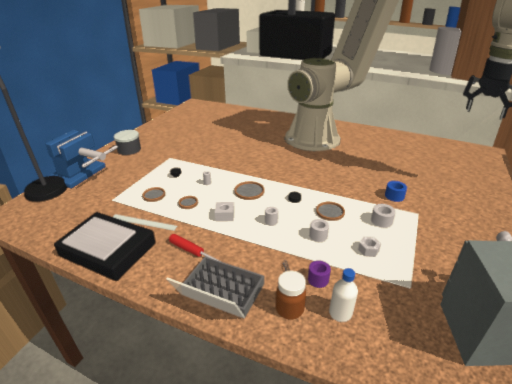

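View pics/side0.png

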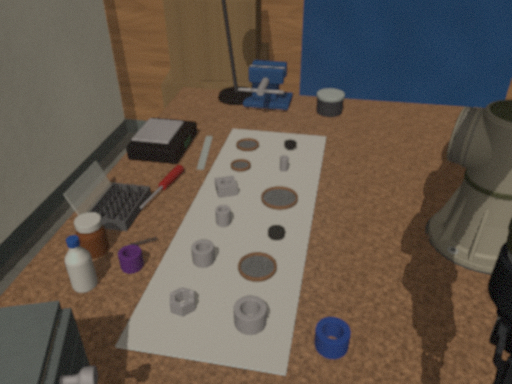

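View pics/wrist0.png

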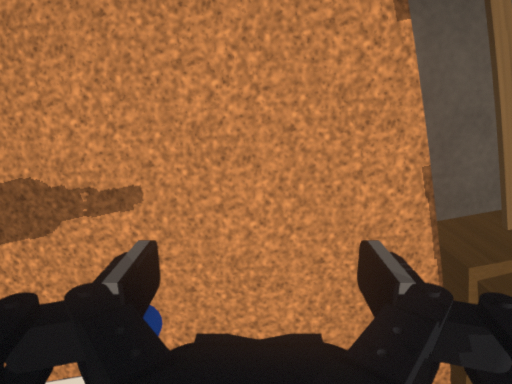

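Side picture: bushes at about (284,163), (223,215), (203,253) and (250,314); dishes at (248,145), (241,165), (280,198) and (258,266). The nut is at (183,300) and the block at (226,186). The blue tube (332,337) and purple tube (131,259) are off the mat, so they aren't the ones meant. I'll enlarge this to confirm.

```bash
python3 - <<'E'
from h import *
im=np.load("side0.npy")
a=im[125:225,190:320]; save("s_a",cv2.resize(a,None,fx=6,fy=6,interpolation=cv2.INTER_CUBIC))
a=im[195:345,150:350]; save("s_b",cv2.resize(a,None,fx=4,fy=4,interpolation=cv2.INTER_CUBIC))
im=np.load("scene0.npy")
a=im[160:260,130:280]; save("c_a",cv2.resize(a,None,fx=5,fy=5,interpolation=cv2.INTER_CUBIC))
a=im[170:270,250:410]; save("c_b",cv2.resize(a,None,fx=5,fy=5,interpolation=cv2.INTER_CUBIC))
E
```

```text
(no output)
```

View pics/s_a.png

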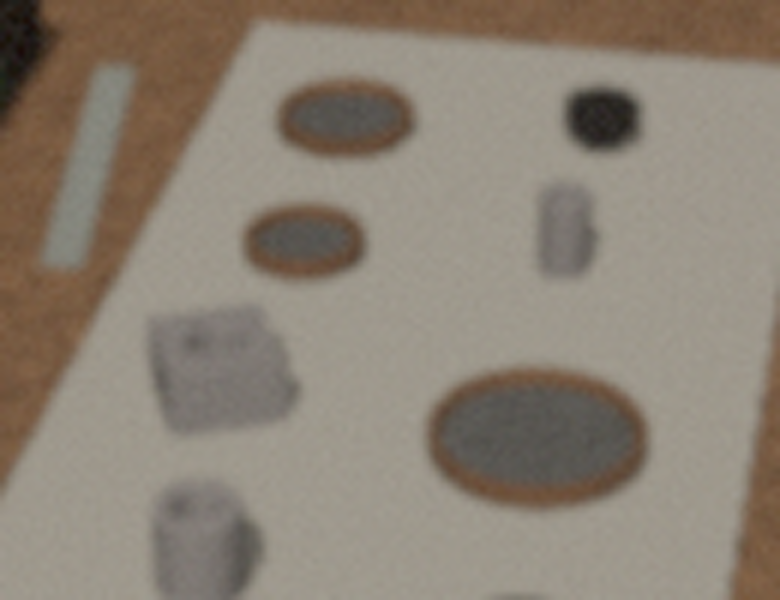

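View pics/s_b.png

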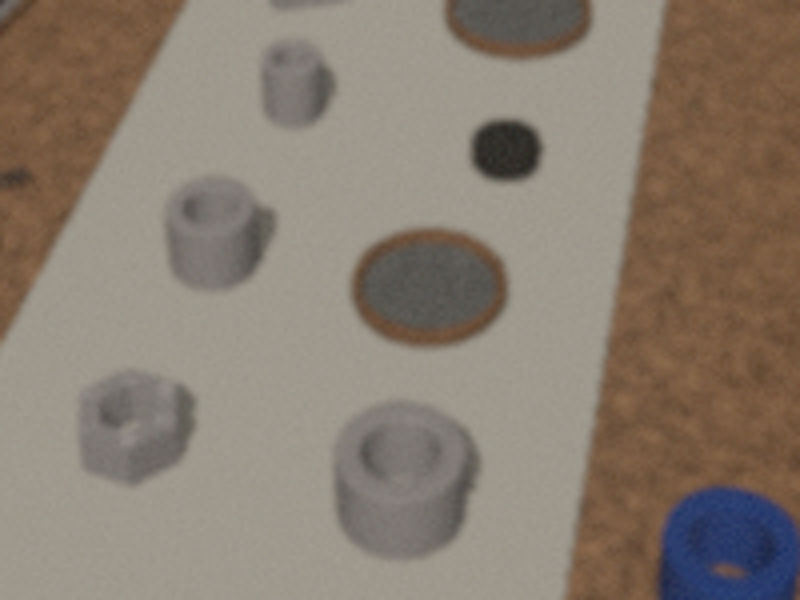

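View pics/c_a.png

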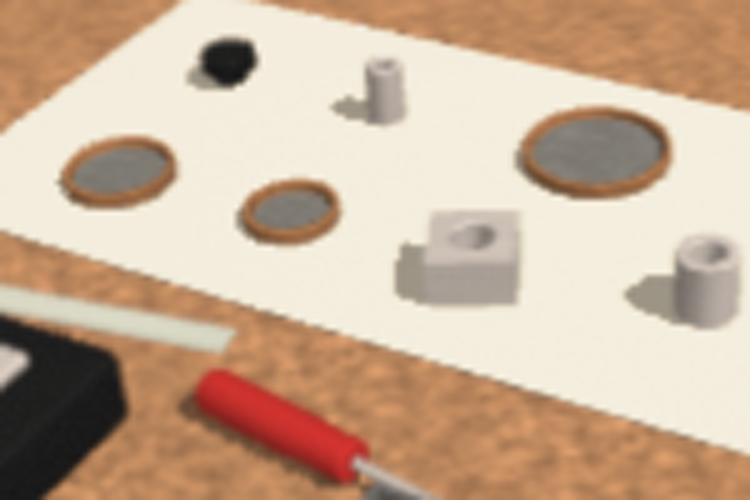

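View pics/c_b.png

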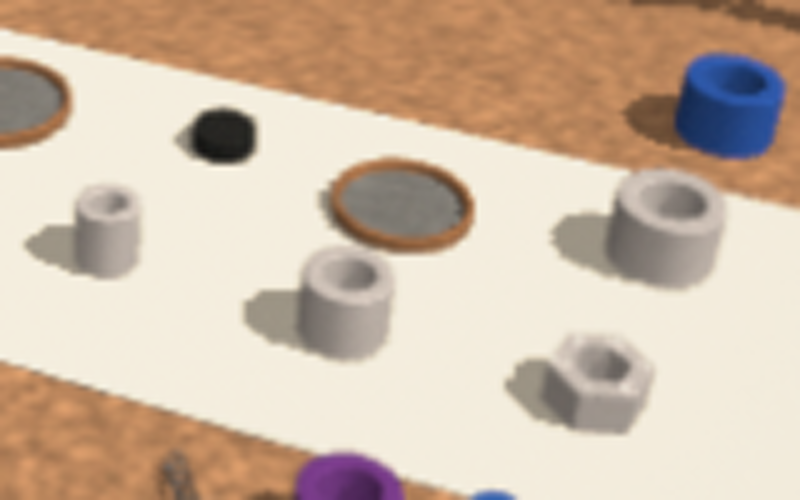

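```bash
cat > fit.py <<'E'
from h import *
from scipy.optimize import least_squares
th=np.linspace(0,2*np.pi,72,endpoint=False)
def bb(c,x,y,d,z0,z1):
    P=[[x+d/2*np.cos(t),y+d/2*np.sin(t),z] for z in (z0,z1) for t in th]
    p=w2px(c,P); return np.array([p[:,0].min(),p[:,0].max(),p[:,1].min(),p[:,1].max()])
def fit(obs,z0,z1,d0):
    f=lambda q: np.concatenate([bb(c,*q[:3],z0,z1)-o for c,o in obs])
    r=least_squares(f,[0.5,0.1,d0]); return r.x,r.fun
def conv(b,f,ox,oy): b=(np.array(b)+.0)/f-.5; return b+[ox,ox,oy,oy]
E
python3 - <<'E'
from fit import *
cs=calibration("side");cc=calibration("scene")
sa=lambda *b:(cs,conv(b,6,190,125)); sb=lambda *b:(cs,conv(b,4,150,195))
ca=lambda *b:(cc,conv(b,5,130,160)); cb=lambda *b:(cc,conv(b,5,250,170))
O={"dA":(sa(277,416,77,158),ca(60,178,135,209)),"dB":(sa(243,366,203,278),ca(238,341,178,244)),
"dC":(sa(428,649,367,508),ca(518,672,105,199)),"dD":(sb(351,508,228,348),cb(328,475,157,252)),
"xs":(sa(538,593,180,278),ca(364,405,56,125)),"s":(sb(261,326,38,128),cb(74,141,182,278)),
"m":(sb(165,260,174,292),cb(299,393,245,360)),"l":(sb(333,471,401,559),cb(610,722,167,289)),
"nut":(sb(79,190,370,483),cb(545,654,332,433)),"block":(sa(149,300,305,435),ca(423,521,208,304))}
for k,o in O.items():
    z1=.013 if k[0]=="d" else .043
    if k=="nut":z1=.028
    if k=="block":z1=.033
    x,f=fit(o,.003,z1,.05)
    sep=[fit([q],.003,z1,.05)[0].round(4).tolist() for q in o]
    print(k,x.round(4),"r",np.hypot(*x[:2]).round(3),"res",f.round(1),sep)
for u,v in((290,145),(276,232)):print("black",px2w(cs,u,v,.01))
for u,v in((175,173),(294.5,197.5)):print("black",px2w(cc,u,v,.01))
E
```

```text
dA [ 0.6015 -0.3254  0.0693] r 0.684 res [-0.1 -0.1 -0.7 -0.3  0.4  0.1 -0.1  0.2] [[0.6006, -0.3224, 0.0688], [0.6015, -0.3264, 0.0696]]
dB [ 0.5952 -0.2041  0.0571] r 0.629 res [ 0.  -0.  -1.  -0.   0.7 -0.1 -0.1  0.5] [[0.5945, -0.2013, 0.0558], [0.5946, -0.2054, 0.0583]]
dC [ 0.4631 -0.066   0.0929] r 0.468 res [-0.1  0.  -1.  -0.2  0.8  0.   0.1  0.2] [[0.4626, -0.0635, 0.0915], [0.4628, -0.0675, 0.0946]]
dD [0.4689 0.192  0.0808] r 0.507 res [ 0.2 -0.  -0.7 -0.3  0.6  0.2 -0.   0.6] [[0.4688, 0.1935, 0.0806], [0.468, 0.1906, 0.0811]]
xs [ 0.4737 -0.2102  0.0228] r 0.518 res [ 0.2 -0.3 -0.6 -0.2  0.2  0.2 -0.2  0.4] [[0.4733, -0.2082, 0.0233], [0.4737, -0.2111, 0.0221]]
s [0.577  0.0545 0.0353] r 0.58 res [ 0.1 -0.2 -0.5 -0.2  0.3  0.2 -0.2  0.3] [[0.5767, 0.0558, 0.0354], [0.577, 0.0539, 0.0351]]
m [0.5854 0.19   0.046 ] r 0.615 res [ 0.3 -0.2  0.1 -0.4 -0.2  0.5 -0.1  0.3] [[0.5853, 0.1905, 0.0471], [0.5852, 0.1895, 0.0443]]
l [0.453  0.3346 0.0582] r 0.563 res [ 1.  -0.9 -0.6  0.1 -0.8  1.3  0.   0.1] [[0.453, 0.335, 0.0597], [0.4532, 0.334, 0.0541]]
nut [0.5853 0.3206 0.0486] r 0.667 res [ 0.1 -0.4 -0.3  0.2  0.1 -0.  -0.6 -0. ] [[0.585, 0.3206, 0.0488], [0.5864, 0.3207, 0.0481]]
block [ 0.6011 -0.0764  0.0573] r 0.606 res [ 1.  -1.4 -0.8 -0.5 -0.3  1.2 -0.9  0.6] [[0.5999, -0.0736, 0.0614], [0.6025, -0.0772, 0.0522]]
black [ 0.47324765 -0.33572805  0.01      ]
black [0.44759191 0.07804434 0.01      ]
black [ 0.47142137 -0.33693669  0.01      ]
black [0.4502909  0.07829144 0.01      ]
```

Both cameras agree to within about 4 mm, and the fitted diameters identify every part. The dishes are A=s (69 mm), B=xs (57 mm), C=l (93 mm) and D=m (81 mm), and the bushes match their given sizes. I'll place them smallest first, starting with bush_xs.

Call:
{"fn": "jog_arm", "kwargs": {
  "plan": [
    [0.03, -0.031, 0, 0, 0, 0],
    [0.03, -0.031, 0, 0, 0, 0],
    [0.03, -0.031, 0, 0, 0, 0],
    [0.03, -0.031, 0, 0, 0, 0],
    [0.03, -0.031, 0, 0, 0, 0],
    [0.03, -0.031, 0, 0, 0, 0],
    [0.03, -0.031, 0, 0, 0, 0],
    [0.03, -0.031, 0, 0, 0, 0],
    [0.03, -0.031, 0, 0, 0, 0],
    [0.03, -0.031, 0, 0, 0, 0]
  ],
  "hand": 1,
  "force": 40
}}

```text
clock: 1.15
tcp_pos: [0.4408, 0.2463, 0.2312]
orientation: [-0.0, 0.123, 0.992, 0.0]
wrist_force: [1.5, 0.5, 0.5]
finger_gap: 0.0852
```

Call:
{"fn": "jog_arm", "kwargs": {
  "plan": [
    [0.003, -0.049, -0.01, 0, 0, 0],
    [0.003, -0.049, -0.01, 0, 0, 0],
    [0.003, -0.049, -0.01, 0, 0, 0],
    [0.003, -0.049, -0.01, 0, 0, 0],
    [0.003, -0.049, -0.01, 0, 0, 0],
    [0.003, -0.049, -0.01, 0, 0, 0],
    [0.003, -0.049, -0.01, 0, 0, 0],
    [0.003, -0.049, -0.01, 0, 0, 0],
    [0.003, -0.049, -0.01, 0, 0, 0],
    [0.003, -0.017, -0.01, 0, 0, 0]
  ]
}}

```text
clock: 2.15
tcp_pos: [0.4701, -0.2138, 0.131]
orientation: [0.001, 0.125, 0.992, -0.001]
wrist_force: [0.4, 0.6, -0.2]
finger_gap: 0.0852
```

```bash
python3 - <<'E'
from h import *
s=get_state();print({k:np.round(s[k],4) for k in ("clock","joint_pos","tcp_pos","orientation","wrist_force")})
c=calibration("wrist");im=read_camera("wrist");save("w1",im)
print(w2px(c,[[.4737,-.2102,.043],[.5952,-.2041,.013]]))
E
```

```text
{'clock': np.float64(2.15), 'joint_pos': array([-5.8190e-01,  2.5330e-01, -2.8830e-01,  1.0275e+00, -8.0000e-04,
       -3.3170e-01]), 'tcp_pos': array([ 0.4701, -0.2138,  0.131 ]), 'orientation': array([ 6.000e-04,  1.248e-01,  9.922e-01, -7.000e-04]), 'wrist_force': array([ 0.3541,  0.6266, -0.2154])}
[[263.55549164 198.89913441]
 [302.26718675 312.63050132]]
```

View pics/w1.png

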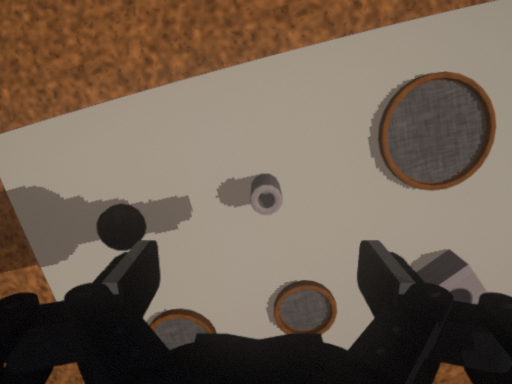

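The wrist picture shows the bush_xs top at about (267,199), 3 px from the prediction. dish_xs is at (305,308) and dish_l at (438,131).

```bash
python3 - <<'E'
from h import *
s=get_state();print(s["tcp_pos"])
c=calibration("wrist")
print(px2w(c,266.5,199.5,.043),px2w(c,305,308,.013),px2w(c,438,131,.013))
E
```

```text
[ 0.46981891 -0.21394252  0.12922323]
[ 0.47377592 -0.20828327  0.043     ] [ 0.58926319 -0.20081863  0.013     ] [ 0.4618029  -0.06658057  0.013     ]
```

Call:
{"fn": "jog_arm", "kwargs": {
  "plan": [
    [0.004, 0.004, 0, 0, 0, 0],
    [0, 0, -0.02, 0, 0, 0],
    [0, 0, -0.02, 0, 0, 0],
    [0, 0, -0.02, 0, 0, 0],
    [0, 0, -0.02, 0, 0, 0],
    [0, 0, -0.02, 0, 0, 0],
    [0, 0, -0.01, 0, 0, 0],
    [0, 0, 0, 0, 0, 0],
    [0, 0, 0, 0, 0, 0],
    [0, 0, 0, 0, 0, 0]
  ]
}}

```text
clock: 3.2
tcp_pos: [0.4748, -0.2054, 0.0227]
orientation: [0.001, 0.122, 0.992, -0.0]
wrist_force: [0.2, 0.1, 0.7]
finger_gap: 0.0854
```

```bash
python3 - <<'E'
from h import *
print(get_state()["tcp_pos"])
c=calibration("wrist");im=read_camera("wrist");save("w2",im)
print(get_state()["tcp_pos"])
E
```

```text
[ 0.4747968  -0.20541829  0.02267537]
[ 0.47476392 -0.20558309  0.02264838]
```

View pics/w2.png

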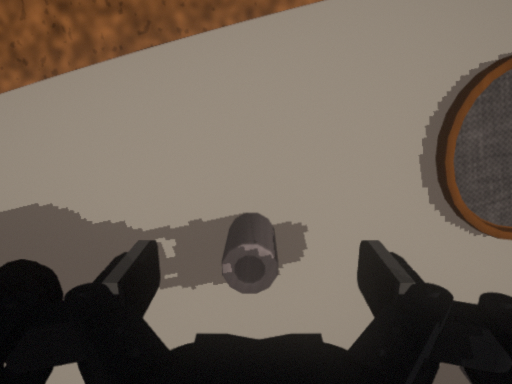

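The bush sits between the fingers, slightly toward the left one. I'll shift y by -3 mm, go down 5 mm and close.

Call:
{"fn": "jog_arm", "kwargs": {
  "plan": [
    [-0.001, -0.003, -0.005, 0, 0, 0],
    [0, 0, 0, 0, 0, 0],
    [0, 0, 0, 0, 0, 0],
    [0, 0, 0, 0, 0, 0],
    [0, 0, 0, 0, 0, 0],
    [0, 0, 0, 0, 0, 0],
    [0, 0, 0, 0, 0, 0],
    [0, 0, 0, 0, 0, 0],
    [0, 0, 0, 0, 0, 0],
    [0, 0, 0, 0, 0, 0]
  ],
  "hand": 0,
  "force": 40
}}

```text
clock: 4.25
tcp_pos: [0.4729, -0.2086, 0.0167]
orientation: [0.0, 0.123, 0.992, -0.0]
wrist_force: [-1.7, -0.6, 5.2]
finger_gap: 0.0226
```

Call:
{"fn": "jog_arm", "kwargs": {
  "plan": [
    [0, 0, 0.015, 0, 0, 0],
    [0, 0, 0.025, 0, 0, 0],
    [0, 0, 0.01, 0, 0, 0],
    [0.02, 0.001, 0, 0, 0, 0],
    [0.03, 0.002, 0, 0, 0, 0],
    [0.03, 0.002, 0, 0, 0, 0],
    [0.03, 0.001, 0, 0, 0, 0],
    [0.01, 0, 0, 0, 0, 0],
    [0, 0, 0, 0, 0, 0],
    [0, 0, 0, 0, 0, 0]
  ]
}}

```text
clock: 5.25
tcp_pos: [0.5915, -0.2019, 0.0656]
orientation: [-0.001, 0.123, 0.992, 0.0]
wrist_force: [0.0, 1.0, -0.8]
finger_gap: 0.0228
```

```bash
python3 - <<'E'
from h import *
s=get_state();print(s["tcp_pos"],s["finger_gap"],s["wrist_force"])
im=read_camera("wrist");save("w3",im)
im=read_camera("side");save("s3",cv2.resize(im[100:250,180:340],None,fx=4,fy=4))
E
```

```text
[ 0.59147341 -0.20194846  0.06563068] 0.022794580861157137 [ 0.00209005  1.02204294 -0.81953334]
```

View pics/w3.png

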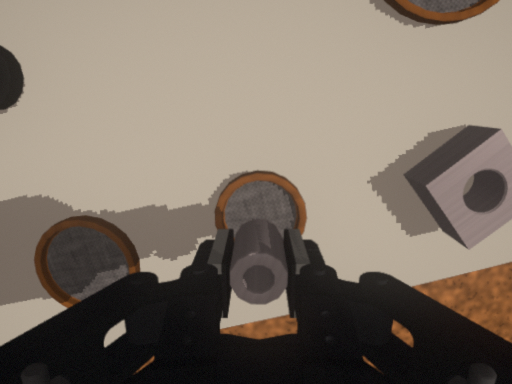

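View pics/s3.png

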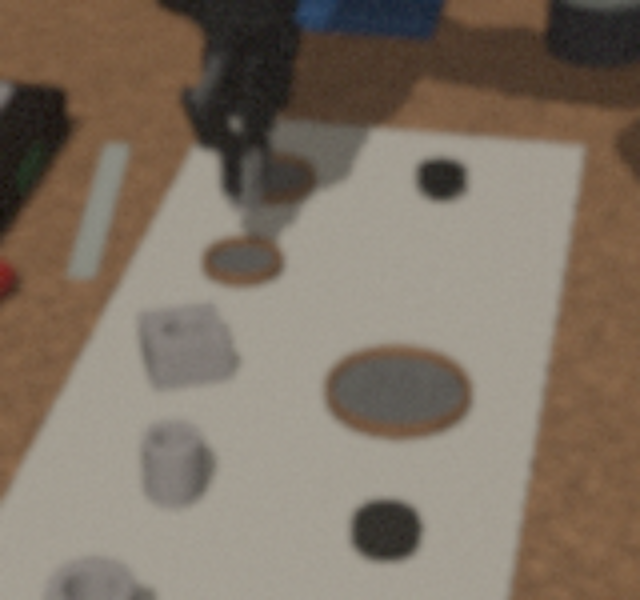

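The bush is held over dish_xs, whose rim centre shows at about (261,215) in the wrist picture. I'll use that to refine the position.

```bash
python3 - <<'E'
from h import *
c=calibration("wrist");s=get_state()
print(s["tcp_pos"],px2w(c,261,214,.012),w2px(c,[[.5945,-.203,.013],[.5915,-.202,.0925]]))
E
```

```text
[ 0.591297   -0.20212947  0.06612677] [ 0.59408306 -0.20041094  0.012     ] [[257.11740053 216.10934002]
 [257.10970571 276.08124684]]
```

Call:
{"fn": "jog_arm", "kwargs": {
  "plan": [
    [0.002, 0, 0, 0, 0, 0],
    [0, 0, -0.015, 0, 0, 0],
    [0, 0, -0.012, 0, 0, 0],
    [0, 0, -0.008, 0, 0, 0],
    [0, 0, -0.004, 0, 0, 0],
    [0, 0, -0.002, 0, 0, 0],
    [0, 0, -0.002, 0, 0, 0],
    [0, 0, -0.002, 0, 0, 0],
    [0, 0, 0, 0, 0, 0],
    [0, 0, 0, 0, 0, 0]
  ]
}}

```text
clock: 6.35
tcp_pos: [0.595, -0.2024, 0.0217]
orientation: [0.0, 0.123, 0.992, -0.0]
wrist_force: [1.2, 0.3, -1.6]
finger_gap: 0.0229
```

Call:
{"fn": "jog_arm", "kwargs": {
  "plan": [
    [0, 0, -0.001, 0, 0, 0],
    [0, 0, 0, 0, 0, 0],
    [0, 0, 0, 0, 0, 0],
    [0, 0, 0, 0, 0, 0],
    [0, 0, 0, 0, 0, 0],
    [0, 0, 0, 0, 0, 0],
    [0, 0, 0, 0, 0, 0],
    [0, 0, 0, 0, 0, 0],
    [0, 0, 0, 0, 0, 0],
    [0, 0, 0, 0, 0, 0]
  ]
}}

```text
clock: 7.35
tcp_pos: [0.5951, -0.2025, 0.0207]
orientation: [0.0, 0.123, 0.992, -0.0]
wrist_force: [1.1, 0.5, 3.2]
finger_gap: 0.0229
```

Call:
{"fn": "jog_arm", "kwargs": {
  "plan": [
    [0, 0, 0, 0, 0, 0],
    [0, 0, 0, 0, 0, 0],
    [0, 0, 0, 0, 0, 0],
    [0, 0, 0, 0, 0, 0],
    [0, 0, 0, 0, 0, 0],
    [0, 0, 0, 0, 0, 0],
    [0, 0, 0, 0, 0, 0],
    [0, 0, 0, 0, 0, 0],
    [0, 0, 0, 0, 0, 0],
    [0, 0, 0, 0, 0, 0]
  ],
  "hand": 0.7
}}

```text
clock: 8.35
tcp_pos: [0.5949, -0.2024, 0.0205]
orientation: [0.0, 0.123, 0.992, 0.0]
wrist_force: [-0.5, 1.0, 0.4]
finger_gap: 0.0595
```

Call:
{"fn": "jog_arm", "kwargs": {
  "plan": [
    [0, 0, 0.01, 0, 0, 0],
    [0, 0, 0.04, 0, 0, 0],
    [0, 0, 0.04, 0, 0, 0],
    [-0.003, 0.043, 0, 0, 0, 0],
    [-0.003, 0.043, 0, 0, 0, 0],
    [-0.003, 0.043, 0, 0, 0, 0],
    [-0.003, 0.043, 0, 0, 0, 0],
    [-0.003, 0.043, 0, 0, 0, 0],
    [-0.003, 0.043, 0, 0, 0, 0],
    [0, 0, 0, 0, 0, 0]
  ],
  "hand": 1
}}

```text
clock: 9.35
tcp_pos: [0.5761, 0.0605, 0.1115]
orientation: [0.0, 0.119, 0.993, 0.001]
wrist_force: [-0.1, 0.5, 0.5]
finger_gap: 0.0857
```

```bash
python3 - <<'E'
from h import *
im=read_camera("scene");save("c4",cv2.resize(im[150:280,120:330],None,fx=3.8,fy=3.8))
s=get_state();c=calibration("wrist");im=read_camera("wrist");save("w4",im)
print(s["tcp_pos"],w2px(c,[[.577,.0545,.043]]))
E
```

```text
[0.57660597 0.05819973 0.11142135] [[251.89851592 205.2776479 ]]
```

View pics/c4.png

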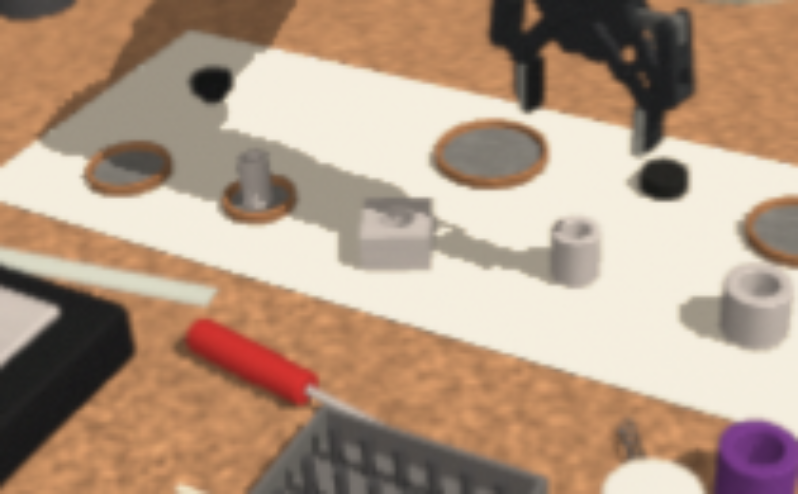

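View pics/w4.png

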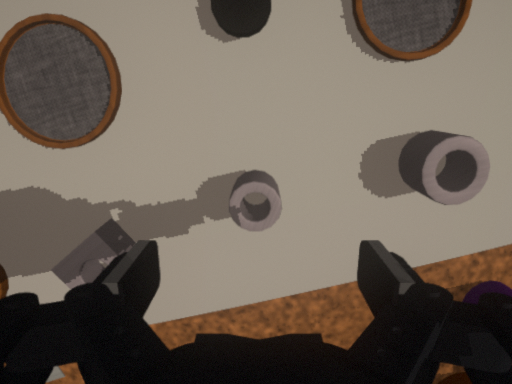

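bush_xs stands in its dish at crop (254,185). bush_s is at wrist (255,206) as predicted, so I'll go down on it.

Call:
{"fn": "jog_arm", "kwargs": {
  "plan": [
    [0, 0, 0, 0, 0, 0],
    [0, 0, -0.02, 0, 0, 0],
    [0, 0, -0.02, 0, 0, 0],
    [0, 0, -0.02, 0, 0, 0],
    [0, 0, -0.02, 0, 0, 0],
    [0, 0, -0.01, 0, 0, 0],
    [0, 0, -0.005, 0, 0, 0],
    [0, 0, 0, 0, 0, 0],
    [0, 0, 0, 0, 0, 0],
    [0, 0, 0, 0, 0, 0]
  ]
}}

```text
clock: 10.45
tcp_pos: [0.5778, 0.0555, 0.0166]
orientation: [0.001, 0.123, 0.992, 0.0]
wrist_force: [-0.7, 0.3, 0.5]
finger_gap: 0.0859
```

Call:
{"fn": "jog_arm", "kwargs": {
  "plan": [
    [0, 0, 0, 0, 0, 0],
    [0, 0, 0, 0, 0, 0],
    [0, 0, 0, 0, 0, 0],
    [0, 0, 0, 0, 0, 0],
    [0, 0, 0, 0, 0, 0],
    [0, 0, 0, 0, 0, 0],
    [0, 0, 0, 0, 0, 0],
    [0, 0, 0, 0, 0, 0],
    [0, 0, 0, 0, 0, 0],
    [0, 0, 0, 0, 0, 0]
  ],
  "hand": 0,
  "force": 40
}}

```text
clock: 11.45
tcp_pos: [0.5771, 0.0557, 0.016]
orientation: [0.0, 0.123, 0.992, 0.0]
wrist_force: [-1.5, 0.0, 5.8]
finger_gap: 0.0354
```

Call:
{"fn": "jog_arm", "kwargs": {
  "plan": [
    [0, 0, 0.015, 0, 0, 0],
    [0, 0, 0.03, 0, 0, 0],
    [0, 0, 0.03, 0, 0, 0],
    [0, 0, 0.015, 0, 0, 0],
    [0.004, -0.03, 0, 0, 0, 0],
    [0.004, -0.048, 0, 0, 0, 0],
    [0.004, -0.048, 0, 0, 0, 0],
    [0.004, -0.048, 0, 0, 0, 0],
    [0.004, -0.048, 0, 0, 0, 0],
    [0.004, -0.048, 0, 0, 0, 0]
  ]
}}

```text
clock: 12.45
tcp_pos: [0.6003, -0.2161, 0.1045]
orientation: [-0.001, 0.123, 0.992, 0.0]
wrist_force: [1.3, -0.1, -2.0]
finger_gap: 0.0354
```

Call:
{"fn": "jog_arm", "kwargs": {
  "plan": [
    [0, -0.048, 0, 0, 0, 0],
    [0, -0.04, 0, 0, 0, 0],
    [0, -0.02, 0, 0, 0, 0],
    [0, 0, -0.01, 0, 0, 0],
    [0, 0, -0.02, 0, 0, 0],
    [0, 0, -0.01, 0, 0, 0],
    [0, 0, 0, 0, 0, 0],
    [0, 0, 0, 0, 0, 0],
    [0, 0, 0, 0, 0, 0],
    [0, 0, 0, 0, 0, 0]
  ]
}}

```text
clock: 13.45
tcp_pos: [0.6016, -0.3224, 0.0666]
orientation: [0.001, 0.122, 0.992, -0.0]
wrist_force: [0.3, -0.0, -2.4]
finger_gap: 0.0353
```

```bash
python3 - <<'E'
from h import *
s=get_state();c=calibration("wrist");im=read_camera("wrist");save("w5",im)
t=s["tcp_pos"];print(t,s["finger_gap"],s["wrist_force"],w2px(c,[[.601,-.323,.013],[t[0],t[1],t[2]+.027]]))
E
```

```text
[ 0.601606   -0.32241585  0.06663831] 0.035284593403257264 [ 0.32500022 -0.01362762 -2.37504729] [[256.04936183 209.7724435 ]
 [256.43694873 276.7255704 ]]
```

View pics/w5.png

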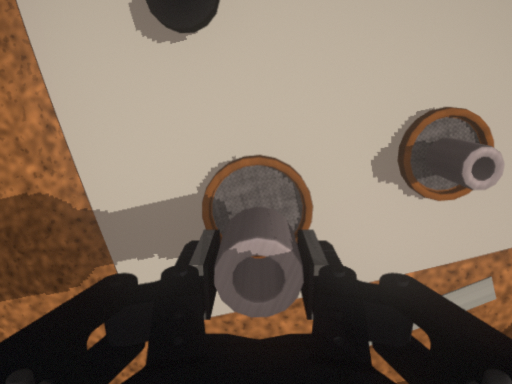

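dish_s's rim centre is at about (258,209), matching the prediction, and bush_xs stands fully inside dish_xs. Lowering now.

Call:
{"fn": "jog_arm", "kwargs": {
  "plan": [
    [0, 0, -0.01, 0, 0, 0],
    [0, 0, -0.015, 0, 0, 0],
    [0, 0, -0.01, 0, 0, 0],
    [0, 0, -0.004, 0, 0, 0],
    [0, 0, -0.002, 0, 0, 0],
    [0, 0, -0.002, 0, 0, 0],
    [0, 0, -0.002, 0, 0, 0],
    [0, 0, -0.001, 0, 0, 0],
    [0, 0, 0, 0, 0, 0],
    [0, 0, 0, 0, 0, 0]
  ]
}}

```text
clock: 14.5
tcp_pos: [0.6012, -0.3226, 0.02]
orientation: [0.0, 0.123, 0.992, -0.0]
wrist_force: [-1.0, -0.5, 1.0]
finger_gap: 0.0353
```

Call:
{"fn": "jog_arm", "kwargs": {
  "plan": [
    [0, 0, 0, 0, 0, 0],
    [0, 0, 0, 0, 0, 0],
    [0, 0, 0, 0, 0, 0],
    [0, 0, 0, 0, 0, 0],
    [0, 0, 0, 0, 0, 0],
    [0, 0, 0, 0, 0, 0],
    [0, 0, 0, 0, 0, 0],
    [0, 0, 0, 0, 0, 0],
    [0, 0, 0, 0, 0, 0],
    [0, 0, 0, 0, 0, 0]
  ],
  "hand": 0.8
}}

```text
clock: 15.5
tcp_pos: [0.6009, -0.3224, 0.0195]
orientation: [0.0, 0.123, 0.992, 0.0]
wrist_force: [0.6, -0.8, -0.1]
finger_gap: 0.0682
```

Call:
{"fn": "jog_arm", "kwargs": {
  "plan": [
    [0, 0, 0.01, 0, 0, 0],
    [0, 0, 0.04, 0, 0, 0],
    [0, 0, 0.05, 0, 0, 0],
    [-0.002, 0.047, 0, 0, 0, 0],
    [-0.002, 0.047, 0, 0, 0, 0],
    [-0.002, 0.047, 0, 0, 0, 0],
    [-0.002, 0.047, 0, 0, 0, 0],
    [-0.002, 0.047, 0, 0, 0, 0],
    [-0.002, 0.047, 0, 0, 0, 0],
    [-0.002, 0.047, 0, 0, 0, 0]
  ],
  "hand": 1
}}

```text
clock: 16.5
tcp_pos: [0.5869, 0.0084, 0.1207]
orientation: [0.001, 0.123, 0.992, 0.0]
wrist_force: [1.1, 1.0, 0.2]
finger_gap: 0.0853
```

Call:
{"fn": "jog_arm", "kwargs": {
  "plan": [
    [-0.002, 0.048, 0, 0, 0, 0],
    [0, 0.048, 0, 0, 0, 0],
    [0, 0.048, 0, 0, 0, 0],
    [0, 0.03, 0, 0, 0, 0],
    [0, 0.01, 0, 0, 0, 0],
    [0, 0, 0, 0, 0, 0],
    [0, 0, 0, 0, 0, 0],
    [0, 0, 0, 0, 0, 0],
    [0, 0, 0, 0, 0, 0],
    [0, 0, 0, 0, 0, 0]
  ]
}}

```text
clock: 17.5
tcp_pos: [0.5851, 0.1894, 0.1195]
orientation: [-0.0, 0.123, 0.992, -0.0]
wrist_force: [-0.5, -0.1, 0.3]
finger_gap: 0.0855
```

```bash
python3 - <<'E'
from h import *
im=read_camera("scene");save("c6",cv2.resize(im[150:280,120:330],None,fx=3.8,fy=3.8))
s=get_state();c=calibration("wrist");im=read_camera("wrist");save("w6",im)
print(s["tcp_pos"],w2px(c,[[.5853,.190,.043],[.4689,.192,.013],[.453,.3346,.043]]))
E
```

```text
[0.58504113 0.18963727 0.11955186] [[257.87430848 200.23462457]
 [219.62290437  31.01708741]
 [439.61004692 -64.75189463]]
```

View pics/c6.png

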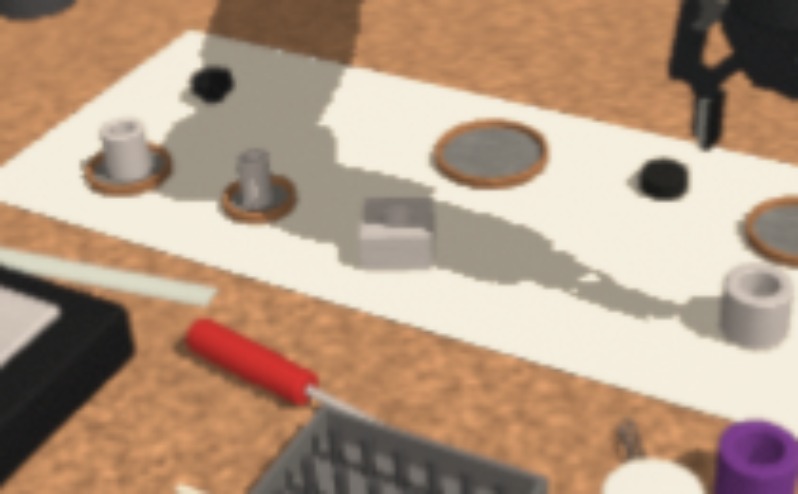

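View pics/w6.png

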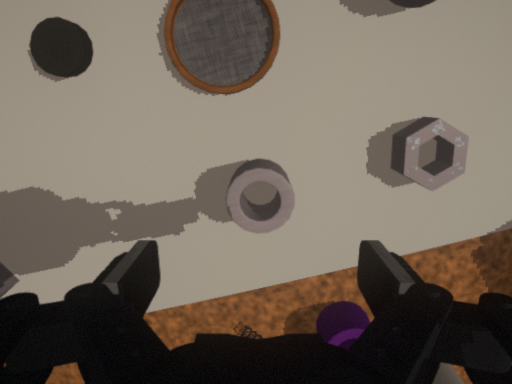

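bush_s stands in dish_s. At wrist (260,198) is the steel bush_m, on the mat; the purple look-alike is at (345,325), well off the mat. Going down on bush_m.

Call:
{"fn": "jog_arm", "kwargs": {
  "plan": [
    [-0.001, 0.001, -0.01, 0, 0, 0],
    [0, 0, -0.02, 0, 0, 0],
    [0, 0, -0.02, 0, 0, 0],
    [0, 0, -0.02, 0, 0, 0],
    [0, 0, -0.02, 0, 0, 0],
    [0, 0, -0.01, 0, 0, 0],
    [0, 0, -0.006, 0, 0, 0],
    [0, 0, 0, 0, 0, 0],
    [0, 0, 0, 0, 0, 0],
    [0, 0, 0, 0, 0, 0]
  ]
}}

```text
clock: 18.6
tcp_pos: [0.5848, 0.1918, 0.0146]
orientation: [0.001, 0.123, 0.992, 0.0]
wrist_force: [0.6, 0.3, 0.6]
finger_gap: 0.0854
```

Call:
{"fn": "jog_arm", "kwargs": {
  "plan": [
    [0, 0, 0, 0, 0, 0],
    [0, 0, 0, 0, 0, 0],
    [0, 0, 0, 0, 0, 0],
    [0, 0, 0, 0, 0, 0],
    [0, 0, 0, 0, 0, 0],
    [0, 0, 0, 0, 0, 0],
    [0, 0, 0, 0, 0, 0],
    [0, 0, 0, 0, 0, 0],
    [0, 0, 0, 0, 0, 0],
    [0, 0, 0, 0, 0, 0]
  ],
  "hand": 0,
  "force": 50
}}

```text
clock: 19.6
tcp_pos: [0.5843, 0.1915, 0.0143]
orientation: [0.001, 0.123, 0.992, 0.0]
wrist_force: [-0.5, -1.4, 5.6]
finger_gap: 0.0462
```

Call:
{"fn": "jog_arm", "kwargs": {
  "plan": [
    [0, 0, 0.01, 0, 0, 0],
    [0, 0, 0.025, 0, 0, 0],
    [0, 0, 0.015, 0, 0, 0],
    [-0.015, 0.001, 0, 0, 0, 0],
    [-0.03, 0.001, 0, 0, 0, 0],
    [-0.03, 0, 0, 0, 0, 0],
    [-0.025, 0, 0, 0, 0, 0],
    [-0.015, 0, 0, 0, 0, 0],
    [0, 0, 0, 0, 0, 0],
    [0, 0, 0, 0, 0, 0]
  ]
}}

```text
clock: 20.6
tcp_pos: [0.4692, 0.1938, 0.0638]
orientation: [0.0, 0.122, 0.992, 0.0]
wrist_force: [-0.0, -0.0, -3.2]
finger_gap: 0.0462
```

```bash
python3 - <<'E'
from h import *
s=get_state();c=calibration("wrist");im=read_camera("wrist");save("w7",im)
t=s["tcp_pos"];print(t,s["finger_gap"],s["wrist_force"],w2px(c,[[.4695,.193,.013],[t[0],t[1],t[2]+.029]]))
E
```

```text
[0.46919992 0.19380677 0.06375049] 0.04621021445461029 [-0.04695689 -0.00772708 -3.2403016 ] [[255.99510798 212.84278218]
 [256.567606   279.36704655]]
```

View pics/w7.png

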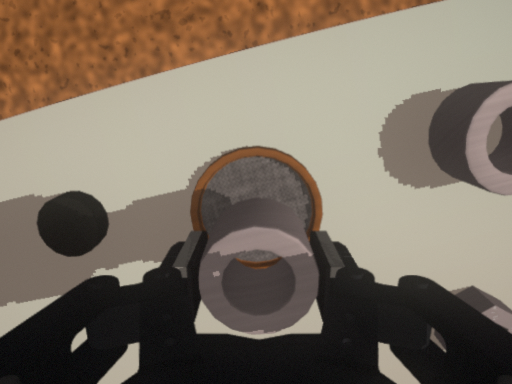

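dish_m's rim centre is at about (257,210), matching the prediction, with the bush centred over it. Lowering.

Call:
{"fn": "jog_arm", "kwargs": {
  "plan": [
    [0, 0, -0.01, 0, 0, 0],
    [0, 0, -0.015, 0, 0, 0],
    [0, 0, -0.01, 0, 0, 0],
    [0, 0, -0.004, 0, 0, 0],
    [0, 0, -0.002, 0, 0, 0],
    [0, 0, -0.002, 0, 0, 0],
    [0, 0, -0.002, 0, 0, 0],
    [0, 0, -0.001, 0, 0, 0],
    [0, 0, 0, 0, 0, 0],
    [0, 0, 0, 0, 0, 0]
  ]
}}

```text
clock: 21.65
tcp_pos: [0.4694, 0.1937, 0.0183]
orientation: [0.001, 0.123, 0.992, 0.0]
wrist_force: [-1.6, -0.2, 3.5]
finger_gap: 0.0462
```

Call:
{"fn": "jog_arm", "kwargs": {
  "plan": [
    [0, 0, 0, 0, 0, 0],
    [0, 0, 0, 0, 0, 0],
    [0, 0, 0, 0, 0, 0],
    [0, 0, 0, 0, 0, 0],
    [0, 0, 0, 0, 0, 0],
    [0, 0, 0, 0, 0, 0],
    [0, 0, 0, 0, 0, 0],
    [0, 0, 0, 0, 0, 0],
    [0, 0, 0, 0, 0, 0],
    [0, 0, 0, 0, 0, 0]
  ],
  "hand": 0.85
}}

```text
clock: 22.65
tcp_pos: [0.4689, 0.1936, 0.0175]
orientation: [0.0, 0.123, 0.992, 0.0]
wrist_force: [-0.5, 0.3, -0.4]
finger_gap: 0.0722
```

Call:
{"fn": "jog_arm", "kwargs": {
  "plan": [
    [0, 0, 0.01, 0, 0, 0],
    [0, 0, 0.04, 0, 0, 0],
    [0, 0, 0.05, 0, 0, 0],
    [-0.004, 0.03, 0, 0, 0, 0],
    [-0.004, 0.042, 0, 0, 0, 0],
    [-0.004, 0.04, 0, 0, 0, 0],
    [-0.004, 0.03, 0, 0, 0, 0],
    [0, 0, 0, 0, 0, 0],
    [0, 0, 0, 0, 0, 0],
    [0, 0, 0, 0, 0, 0]
  ],
  "hand": 1
}}

```text
clock: 23.65
tcp_pos: [0.4528, 0.3348, 0.1177]
orientation: [-0.0, 0.123, 0.992, -0.0]
wrist_force: [-0.1, 0.8, -0.4]
finger_gap: 0.085
```

```bash
python3 - <<'E'
from h import *
im=read_camera("scene");save("c8",cv2.resize(im[150:280,240:430],None,fx=4,fy=4))
s=get_state();c=calibration("wrist");im=read_camera("wrist");save("w8",im)
print(s["tcp_pos"],w2px(c,[[.453,.3346,.043]]))
E
```

```text
[0.4529529  0.33458861 0.11769282] [[257.34074209 200.87534721]]
```

View pics/c8.png

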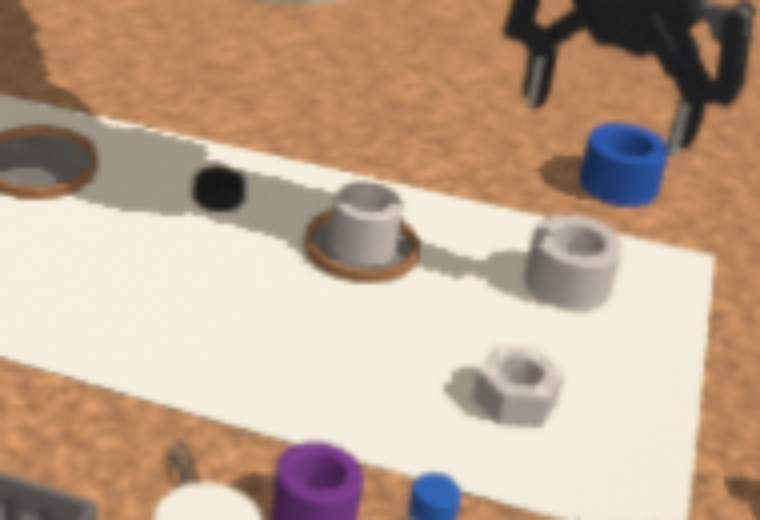

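View pics/w8.png

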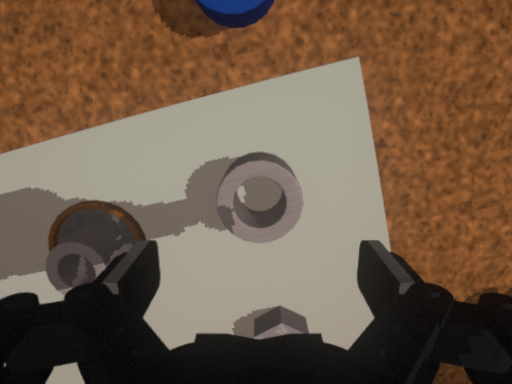

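bush_m stands in dish_m. The steel tube on the mat at wrist (260,200) is bush_l; the blue one at (235,5) is off the mat. Going down on bush_l.

Call:
{"fn": "jog_arm", "kwargs": {
  "plan": [
    [0, 0.001, -0.01, 0, 0, 0],
    [0, 0, -0.02, 0, 0, 0],
    [0, 0, -0.02, 0, 0, 0],
    [0, 0, -0.015, 0, 0, 0],
    [0, 0, -0.015, 0, 0, 0],
    [0, 0, -0.015, 0, 0, 0],
    [0, 0, -0.01, 0, 0, 0],
    [0, 0, -0.003, 0, 0, 0],
    [0, 0, 0, 0, 0, 0],
    [0, 0, 0, 0, 0, 0]
  ]
}}

```text
clock: 24.75
tcp_pos: [0.4534, 0.3367, 0.01]
orientation: [0.0, 0.123, 0.992, 0.0]
wrist_force: [0.6, -0.3, 0.3]
finger_gap: 0.0851
```

Call:
{"fn": "jog_arm", "kwargs": {
  "plan": [
    [0, 0, 0, 0, 0, 0],
    [0, 0, 0, 0, 0, 0],
    [0, 0, 0, 0, 0, 0],
    [0, 0, 0, 0, 0, 0],
    [0, 0, 0, 0, 0, 0],
    [0, 0, 0, 0, 0, 0],
    [0, 0, 0, 0, 0, 0],
    [0, 0, 0, 0, 0, 0],
    [0, 0, 0, 0, 0, 0],
    [0, 0, 0, 0, 0, 0]
  ],
  "hand": 0,
  "force": 60
}}

```text
clock: 25.75
tcp_pos: [0.4534, 0.3364, 0.0107]
orientation: [0.001, 0.123, 0.992, -0.0]
wrist_force: [-1.0, -3.1, 5.7]
finger_gap: 0.0581
```

Call:
{"fn": "jog_arm", "kwargs": {
  "plan": [
    [0, 0, 0.01, 0, 0, 0],
    [0, 0, 0.03, 0, 0, 0],
    [0, 0, 0.03, 0, 0, 0],
    [0, 0, 0.02, 0, 0, 0],
    [0.001, -0.02, 0, 0, 0, 0],
    [0.001, -0.04, 0, 0, 0, 0],
    [0.001, -0.04, 0, 0, 0, 0],
    [0.001, -0.04, 0, 0, 0, 0],
    [0.001, -0.04, 0, 0, 0, 0],
    [0.001, -0.04, 0, 0, 0, 0]
  ]
}}

```text
clock: 26.75
tcp_pos: [0.458, 0.1153, 0.0994]
orientation: [-0.0, 0.122, 0.992, 0.0]
wrist_force: [0.9, -0.2, -5.1]
finger_gap: 0.0572
```

Call:
{"fn": "jog_arm", "kwargs": {
  "plan": [
    [0.001, -0.04, 0, 0, 0, 0],
    [0.001, -0.04, 0, 0, 0, 0],
    [0.001, -0.04, 0, 0, 0, 0],
    [0.001, -0.04, 0, 0, 0, 0],
    [0, -0.022, 0, 0, 0, 0],
    [0, 0, -0.01, 0, 0, 0],
    [0, 0, -0.02, 0, 0, 0],
    [0, 0, -0.01, 0, 0, 0],
    [0, 0, 0, 0, 0, 0],
    [0, 0, 0, 0, 0, 0]
  ]
}}

```text
clock: 27.75
tcp_pos: [0.4626, -0.0647, 0.0594]
orientation: [-0.0, 0.122, 0.993, 0.0]
wrist_force: [0.1, 0.2, -5.5]
finger_gap: 0.0576
```

```bash
python3 - <<'E'
from h import *
s=get_state();c=calibration("wrist");im=read_camera("wrist");save("w9",im)
t=s["tcp_pos"];print(t,s["finger_gap"],s["wrist_force"],w2px(c,[[.463,-.0655,.013],[t[0],t[1],t[2]+.033]]))
E
```

```text
[ 0.46256753 -0.06468814  0.05943113] 0.05761235523844349 [ 0.11044369  0.18033195 -5.49955905] [[255.9614681  215.52433938]
 [256.43440615 284.81030392]]
```

View pics/w9.png

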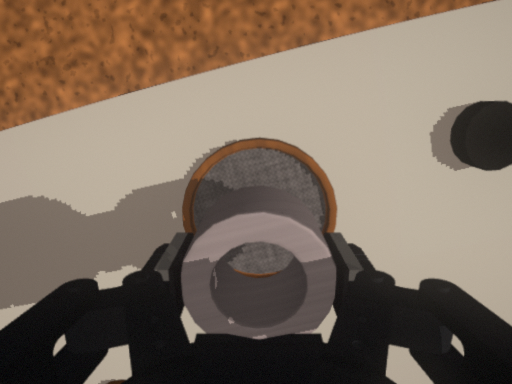

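dish_l's rim spans x 183–337, centre about 260, and the held bush is also centred at 260. Lowering.

Call:
{"fn": "jog_arm", "kwargs": {
  "plan": [
    [0, 0, -0.01, 0, 0, 0],
    [0, 0, -0.015, 0, 0, 0],
    [0, 0, -0.01, 0, 0, 0],
    [0, 0, -0.004, 0, 0, 0],
    [0, 0, -0.002, 0, 0, 0],
    [0, 0, -0.002, 0, 0, 0],
    [0, 0, -0.002, 0, 0, 0],
    [0, 0, -0.001, 0, 0, 0],
    [0, 0, 0, 0, 0, 0],
    [0, 0, 0, 0, 0, 0]
  ]
}}

```text
clock: 28.8
tcp_pos: [0.4634, -0.0655, 0.0147]
orientation: [0.001, 0.123, 0.992, -0.0]
wrist_force: [-3.3, 1.1, 5.7]
finger_gap: 0.0574
```

Call:
{"fn": "jog_arm", "kwargs": {
  "plan": [
    [0, 0, 0, 0, 0, 0],
    [0, 0, 0, 0, 0, 0],
    [0, 0, 0, 0, 0, 0],
    [0, 0, 0, 0, 0, 0],
    [0, 0, 0, 0, 0, 0],
    [0, 0, 0, 0, 0, 0],
    [0, 0, 0, 0, 0, 0],
    [0, 0, 0, 0, 0, 0],
    [0, 0, 0, 0, 0, 0],
    [0, 0, 0, 0, 0, 0]
  ],
  "hand": 1
}}

```text
clock: 29.8
tcp_pos: [0.4629, -0.0654, 0.0135]
orientation: [-0.0, 0.123, 0.992, 0.0]
wrist_force: [-0.1, -0.8, 0.4]
finger_gap: 0.0853
```

Call:
{"fn": "jog_arm", "kwargs": {
  "plan": [
    [0, 0, 0.01, 0, 0, 0],
    [0, 0, 0.03, 0, 0, 0],
    [0, 0, 0.04, 0, 0, 0],
    [0, 0, 0.04, 0, 0, 0],
    [0, 0, 0.04, 0, 0, 0],
    [0, 0, 0.02, 0, 0, 0],
    [0, 0, 0, 0, 0, 0],
    [0, 0, 0, 0, 0, 0],
    [0, 0, 0, 0, 0, 0],
    [0, 0, 0, 0, 0, 0]
  ]
}}

```text
clock: 30.8
tcp_pos: [0.4619, -0.065, 0.1922]
orientation: [-0.001, 0.123, 0.992, 0.0]
wrist_force: [-0.1, 0.1, -0.2]
finger_gap: 0.0856
```

```bash
python3 - <<'E'
from h import *
im=read_camera("scene");save("c10",cv2.resize(im[150:280,110:430],None,fx=2.5,fy=2.5,interpolation=cv2.INTER_CUBIC))
im=read_camera("side");save("s10",cv2.resize(im[120:350,140:350],None,fx=2.6,fy=2.6,interpolation=cv2.INTER_CUBIC))
E
```

```text
(no output)
```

View pics/c10.png

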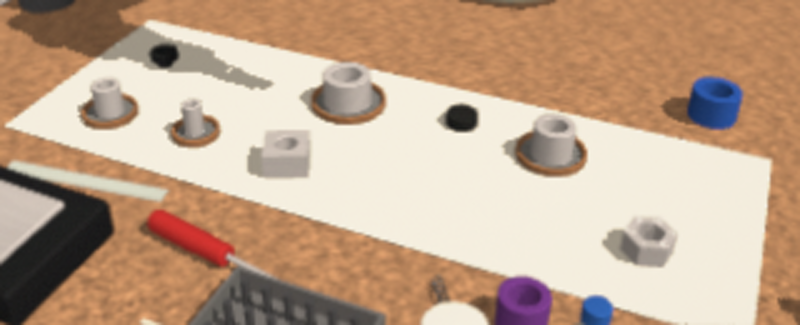

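View pics/s10.png

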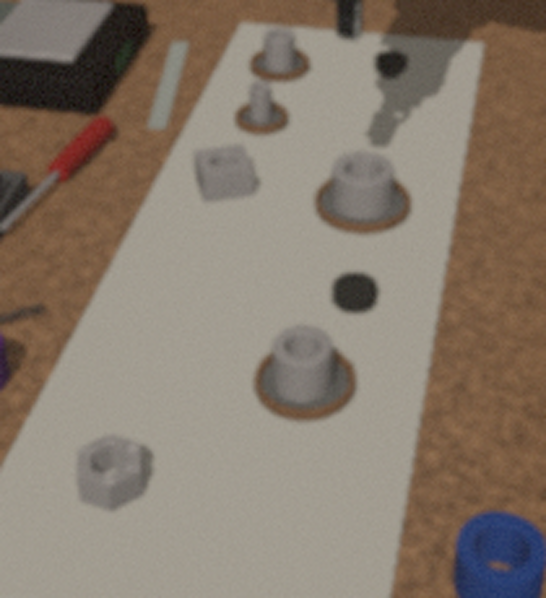

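All four bushes stand upright in their dishes: in the scene crop, s is at (107,98), xs at (193,118), l at (347,88) and m at (554,140). The nut and block are where they were.

```bash
python3 -c "
from workcell import *
print(hand_in())"
```

```text
the job is handed in; nothing more can be done
None
```

I placed all four steel bushes, smallest first, each upright in the dish of its size, and handed the job in at about 31 s of the 93 s allowed.

- **Last checks:** In the final scene and side pictures each bush stands upright inside its dish. The nut, block, blue tube and purple tube look unmoved, and the gripper was open and clear.
- **Forces:** The wrist force read at the end of each move stayed under about 7 N.
- **Disagreements:** The cameras differed by up to about 4 mm on positions, and one wrist reading of the smallest dish was about 5 mm out. I corrected for these before lowering, and nothing failed. I did not measure how well each bush is centred after release.

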